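# Swivel the bingo draw cage one notch and lock it

## Task

The bingo cage is locked in its middle position. Pull its spring pull ring straight up so that the lock pin comes out of its notch, swivel the cage towards the round bowl until the pin can snap into the next notch and the chute is over the bowl, and leave it locked there with the pin fully home. The next notch is not exactly in a known place, so feel for it, and never force the pin sideways against the track or the notch walls; leave the bowl, the square tray and the mug where they stand.

Things in the scene. Friction and masses are not known exactly. Their poses are not given: they have to be found in the camera images.
- pivot (a point): On the upright swivel axis of the machine, 40 mm above the table. Belongs to the fixed base, a blue disc 190 mm wide. Its +y axis points level from the swivel axis to the middle notch, where the pin is at the start.
- notch (a point): Top centre of the middle notch in the aluminium index track: a fixed level arc 32 mm wide, 140 mm from the axis, top 30 mm above the table (29 mm farther out), reaching at least 50 degrees to each side, with a 1 mm step down about 28 degrees out. Three notches, 10.5 mm wide radial slots: this one, and on each side one somewhere 31 to 45 degrees from it (each set by itself; its place is not measured).
- swivel (a joint): Turn of the cage with its arm, chute and pull ring about the upright axis, rad: 0 at the middle notch, positive anticlockwise seen from above, end stops at +-0.86. Light friction (about 1 N at the ring), no spring.
- cage (a point): Centre of the grey wire cage, a ball 136 mm wide, on the swivel axis 151 mm above the table (top 219 mm). Two red posts stand beside it, at right angles to the index arm, within 98 mm of the axis, tops 177 mm above the table; a crank on one post reaches out 132 mm.
- ring (a point): Centre of the steel pull ring, 140 mm from the axis: flat, upright, outer diameter 32, hole 20, 10 mm thick; 90 mm above the table when the pin is home. x axis: level, through its thickness, along the arc (pinch the flat faces along x). y: away from the axis. Below it a 9 mm stem, a barrel 20 mm wide (top 60 mm above the table) and the arm, 34 mm wide (top 50 mm).
- plunger (a joint): Lift of ring, stem and pin (one piece, slides only up and down), m: 0 with the pin home in a notch, 0.008 to 0.009 with its tip resting on the track, 0.013 at the end stop. A spring pushes it down with 4 N (home) to 9 N (fully up). Let go between notches, the pin rides on the track under about 7 N and rubs with about 2 N.
- pin: The round-ended steel lock pin under the ring, 8 mm thick; origin at its tip, 69 mm below the ring's centre: 21 mm above the table, 9 mm below the top of the track, when home. It must never press on the track or a notch wall with more than 24 N.
- chute_tip (a point): Middle of the lower end of the grey chute, 166 mm from the swivel axis on the side opposite to the ring, 68 mm above the table; it turns with the cage.
- bowl_center (a point): Centre of the round white ceramic bowl (100 mm wide, 42 mm tall, loose), half-way up. It stands on one side of the chute, about 170 mm from the swivel axis, at the place the chute reaches with the cage one notch on; it may be on either side.
- tray_center (a point): Centre of the square wooden tray (80 x 80 x 30 mm, loose), half-way up; it stands where the chute would come on the other side. Not to be moved.
- mug_center (a point): Centre of a white mug (78 mm wide without handle, 90 mm tall, loose), half-way up. Not to be moved.

How it is judged:
By the outcome, as a careful person would: the job done as asked, in the order asked, and still so for the second after the job is handed in, with the robot touching nothing.
It also fails if it takes over 48 s, if anything falls off the work surface, if the arm or the gripper's body presses on something with over 40 N, if the wrist force passes 120 N, or if a joint passes its speed limit or range.

## Robot

A 6-joint arm with a two-finger parallel gripper is mounted at the origin on the work surface. World frame = base frame: x ahead of the robot, y to its left, z up, the work surface at z = 0. Lengths are in m, angles in rad, forces in N, time in s.
With the tool pointing down it reaches from about 0.375 to 0.9 m from the base axis. Payload 3.1 kg.
Tool frame: the origin (TCP) lies at the centre of the arm's flange, where the gripper is bolted on; the fingertips stand tip_reach ahead of it and the grasp point (between the pads) lies 164 mm ahead of it (tip_reach is the distance from the TCP to the fingertips, in m); z points along the fingers, y is the direction in which the jaws open and shut (so a half turn about z gives the same grasp; the last joint's range is limited). The gripper opens to 87 mm and grips with 3 to 60 N. Pads are 19 mm wide; open, the fingers measure 117 mm over their backs; the gripper's body (75 mm by 190 mm) begins 51 mm behind the grasp point.
Start: joints at [-1.286, 0.527, 1.433, -0, 1.181, -0.178], TCP at [0.279, -0.559, 0.405] pointing down, gripper open.
Joint ranges: [-3.08, 3.08], [-0.75, 2.2], [0.22, 2.44], [-1.43, 4.57], [0, 2.65], [-2.85, 2.85]. Speed limits (rad/s): [2.79, 2.79, 3.14, 3.14, 3.14, 3.14].

## Interface

Orientations are given as a unit quaternion [x, y, z, w].
In Python, from rig import get_obs, camera, hand_in, tip_reach gives the robot as it stands. The module is installed in compiled form; this text tells all that it offers.
- The arm moves only by the tool servo_tool, never from a script. Its argument "steps" is one flat list of numbers, 5 for each row, row after row: the finger opening in m, from 0 to 0.087, then the shift along the tool's x, y, z in m, then the turn about the tool's z in rad. A call has 1 to 12 rows; each row is the pose to reach, as a shift and turn from the pose commanded when the call began, along the tool's axes at that moment; what a row does not reach only later rows make up. A row lasts 1/8 s, in which the tool goes at most 62.5 mm and 10.7 degrees, less where a joint would pass 70% of its speed; a pose out of reach is approached as far as the arm can. A call with a gripper value outside its range is refused whole. The fingers move at their own pace and stop on an object; "force" is the grip in N (left out, the last holds). Time passes only in rows, so rows that repeat a pose let the fingers close. It gives the time, the measured TCP pose, the force and the opening at its end, in the units of the state.
- get_obs(): the state, without advancing time (a new reading comes with each control period).
- camera(name): name is "scene" or "top"; returns a dict with "pixels" (480x640x3 uint8, blue, green, red), "vertical_fov" (degrees; the focal length in pixels is half the picture's height over the tangent of half this angle, whatever the lens; pixels are square), "cx", "cy" (the principal point, pixels), "T" (4x4, takes a point from camera to world coordinates). Camera axes: x right, y up, looking along -z (the intrinsics and any distortion apply to the point x, -y, -z); pixel columns grow to the right and rows downward; lengths in m; the calibration is good to about 2 mm. A picture is of the moment at which its call begins. There is no depth.
- hand_in(): hands the job in, once; it reports no verdict.
The state is a dict: "time": time; "q": joint angles; "joint_velocities": joint speeds; "joint_torque": joint torques, N m; "position": TCP position; "tool_rot": TCP orientation; "ft_force": force on the tool from outside, world axes, zero at the start; "moment": the same for the moment, N m; "grip_width": finger opening in m.
Only numpy, scipy, OpenCV 4.12 (cv2) and the standard library are available. Lean on these libraries where they do the work, as an engineer would, in place of code of your own. Each camera call takes 0.05 s, during which the arm holds its last target.

## Working session

There is one attempt and no reset: what is moved stays moved. The work goes in short steps, Python scripts to look and compute and a tool call to move; the robot and the scene stay as the last step left them, time stands still between calls to the robot, and variables do not carry over. Pictures are saved under pics/ and viewed, and the job is handed in when it is done.

Besides the shell and the picture viewer there is one more tool, called after "Emit:" by a JSON object that holds its "name" and its "arguments", one argument or row to a line. servo_tool: Moves the arm, as the interface text tells. Its arguments: {"type":"object","properties":{"steps":{"type":"array"},"force":{"type":"number"}},"required":["steps"]}

```bash
mkdir -p pics; python3 - <<'E'
from rig import get_obs,camera,tip_reach
import cv2,numpy as np
print(tip_reach if not callable(tip_reach) else tip_reach())
o=get_obs()
for k,v in o.items(): print(k,v)
for n in("scene","top"):
    c=camera(n);cv2.imwrite(f"pics/{n}0.png",c["pixels"]);print({k:v for k,v in c.items() if k!="pixels"})
E
```

```text
0.1822
time 0.0
q [-1.28652250e+00  5.28498408e-01  1.43387630e+00 -3.96028180e-05
  1.18138248e+00 -1.78526405e-01]
joint_velocities [ 0.00076732 -0.00160251 -0.00043152  0.0023409   0.00039106 -0.00098101]
joint_torque [-1.69500527e-04 -4.40044606e+01 -1.76592457e+01  6.33007963e-02
  5.82660839e-02 -1.54763766e-04]
position [ 0.27894823 -0.55892833  0.40375966]
tool_rot [ 9.73343947e-01  2.29347746e-01 -7.54821569e-05 -1.07979002e-03]
ft_force [ 0.26746665 -0.57938775 -0.46829132]
moment [ 0.03034114 -0.03249221  0.03521447]
grip_width 0.08705240415703996
{'vertical_fov': 54.48419134697777, 'cx': 328.2802242870191, 'cy': 239.24203908047255, 'T': array([[-0.84661337, -0.39115215,  0.36089584,  0.88797897],
       [ 0.53213251, -0.61068552,  0.58642833,  0.53609544],
       [-0.00898884,  0.68852247,  0.7251593 ,  0.69762913],
       [ 0.        ,  0.        ,  0.        ,  1.        ]])}
{'vertical_fov': 48.85398258403319, 'cx': 324.37110853864226, 'cy': 234.00589062757976, 'T': array([[-0.00241981,  0.99880774, -0.04875707,  0.55257568],
       [-0.99970226, -0.00360005, -0.0241334 ,  0.02911074],
       [-0.02428015,  0.04868415,  0.99851907,  1.01603677],
       [ 0.        ,  0.        ,  0.        ,  1.        ]])}
```

View pics/scene0.png

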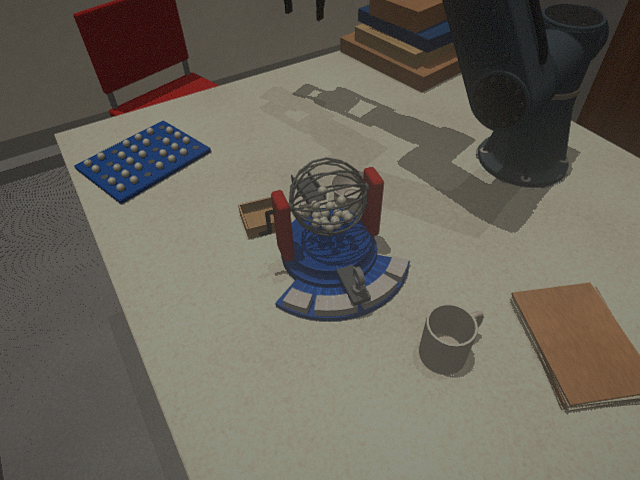

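View pics/top0.png

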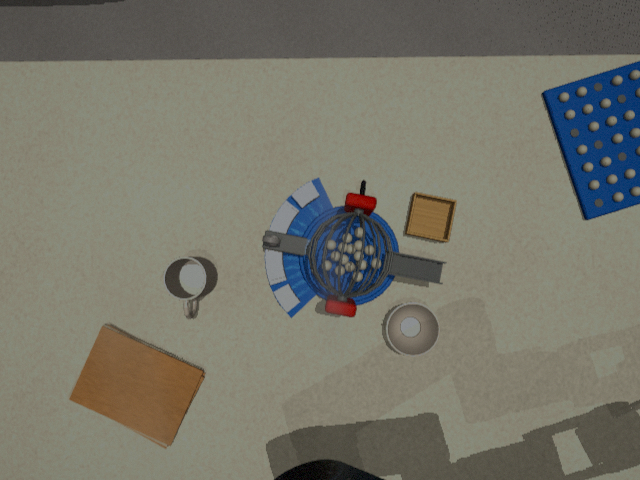

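```bash
python3 - <<'E'
import cv2
a=cv2.imread("pics/top0.png")[160:340,240:460];cv2.imwrite("pics/top0z.png",cv2.resize(a,None,fx=3.3,fy=3.3,interpolation=cv2.INTER_CUBIC))
a=cv2.imread("pics/scene0.png")[140:330,230:430];cv2.imwrite("pics/scene0z.png",cv2.resize(a,None,fx=3,fy=3,interpolation=cv2.INTER_CUBIC))
E
```

```text
(no output)
```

View pics/top0z.png

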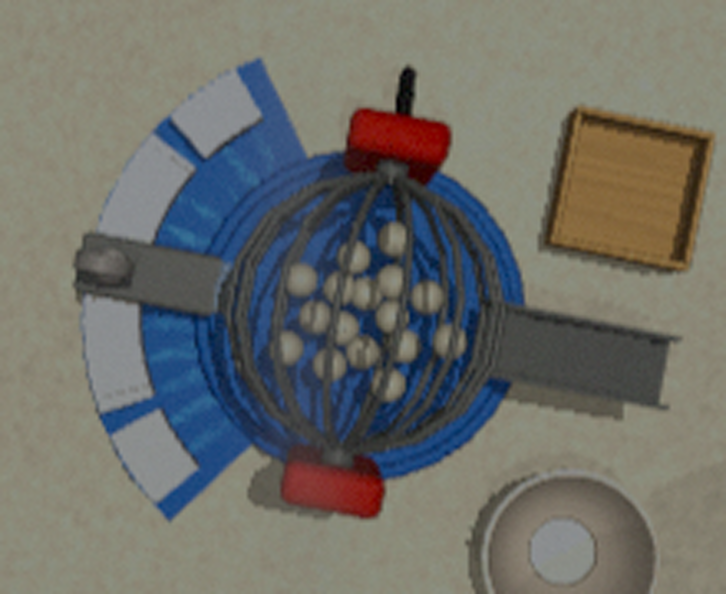

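View pics/scene0z.png

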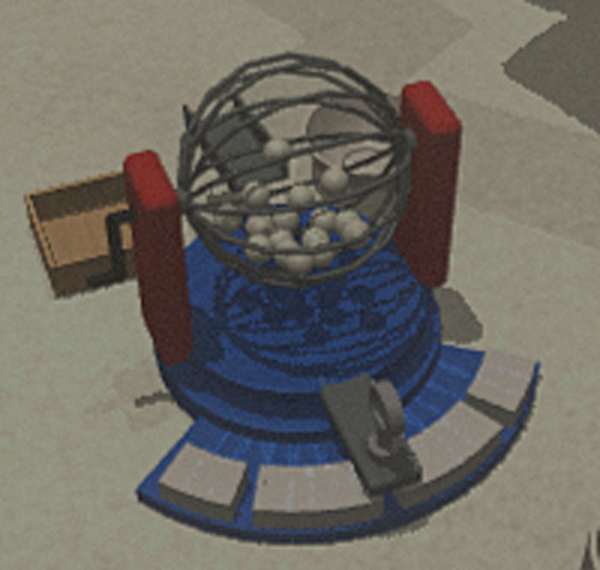

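```bash
cat > h.py <<'E'
import numpy as np,cv2
from scipy.optimize import least_squares
CAM={'scene':(54.48419134697777,328.2802242870191,239.24203908047255,np.array([[-0.84661337,-0.39115215,0.36089584,0.88797897],[0.53213251,-0.61068552,0.58642833,0.53609544],[-0.00898884,0.68852247,0.7251593,0.69762913],[0,0,0,1]])),
'top':(48.85398258403319,324.37110853864226,234.00589062757976,np.array([[-0.00241981,0.99880774,-0.04875707,0.55257568],[-0.99970226,-0.00360005,-0.0241334,0.02911074],[-0.02428015,0.04868415,0.99851907,1.01603677],[0,0,0,1]]))}
def proj(n,P):
    v,cx,cy,T=CAM[n];f=240/np.tan(np.radians(v)/2)
    p=(np.atleast_2d(P)-T[:3,3])@T[:3,:3]
    return np.c_[cx+f*p[:,0]/-p[:,2],cy-f*p[:,1]/-p[:,2]]
def back(n,u,z):
    v,cx,cy,T=CAM[n];f=240/np.tan(np.radians(v)/2)
    d=T[:3,:3]@np.array([(u[0]-cx)/f,-(u[1]-cy)/f,-1]);return T[:3,3]+d*(z-T[2,3])/d[2]
def zt(u,v):return (240+u/3.3,160+v/3.3)
def zs(u,v):return (230+u/3,140+v/3)
E
python3 - <<'E'
from h import *
for nm,c,u,z in [("ring","top",zt(106,265),.09),("ring","scene",zs(386,408),.09),("chute","top",zt(664,372),.068),
 ("post+","top",zt(398,140),.177),("post-","top",zt(333,487),.177),("notchmid_in","top",zt(0,0),0),
 ("tgt notch edge a outer","top",zt(174,156),.03),("tgt b outer","top",zt(205,153),.03),("a","top",zt(156,132),.03),("tgt","top",zt(172,118),.03),("bowl","top",(411,329),.042),("tray","top",(431,217),.03),("mug","top",(191,278),.09)]:
    print(nm,c,np.round(back(c,u,z),4))
E
```

```text
ring top [0.587  0.1434 0.09  ]
ring scene [0.5879 0.1438 0.09  ]
chute top [ 0.5291 -0.1559  0.068 ]
post+ top [ 0.6437 -0.0084  0.177 ]
post- top [0.4772 0.0236 0.177 ]
notchmid_in top [0.747  0.2176 0.    ]
tgt notch edge a outer top [0.6512 0.1122 0.03  ]
tgt b outer top [0.6528 0.0946 0.03  ]
a top [0.6649 0.1225 0.03  ]
tgt top [0.6729 0.1134 0.03  ]
bowl top [ 0.4262 -0.1049  0.042 ]
tray top [ 0.6317 -0.1458  0.03  ]
mug top [0.5212 0.2863 0.09  ]
```

```bash
python3 - <<'E'
from h import *
im=cv2.imread("pics/top0.png")
for z,name in((.03,"p"),):
    piv=np.array([.5604,.0066]); th=np.radians(79-np.arange(-55,55,.15)); r=np.arange(.10,.18,.0004)
    R,TH=np.meshgrid(r,th,indexing='ij')
    P=np.stack([piv[0]+R*np.cos(TH),piv[1]+R*np.sin(TH),np.full_like(R,z)],-1).reshape(-1,3)
    uv=proj("top",P).reshape(R.shape+(2,)).astype(np.float32)
    o=cv2.remap(im,uv[...,0],uv[...,1],cv2.INTER_CUBIC)
    for d in range(-50,51,10): cv2.putText(o,str(d),(int((d+55)/.15),12),0,.4,(0,0,255)); cv2.line(o,(int((d+55)/.15),15),(int((d+55)/.15),20),(0,0,255))
    for rr in (.124,.156): cv2.line(o,(0,int((rr-.1)/.0004)),(8,int((rr-.1)/.0004)),(0,255,0))
    cv2.imwrite("pics/polar2.png",o); print(o.shape)
E
```

```text
(200, 734, 3)
```

View pics/polar2.png

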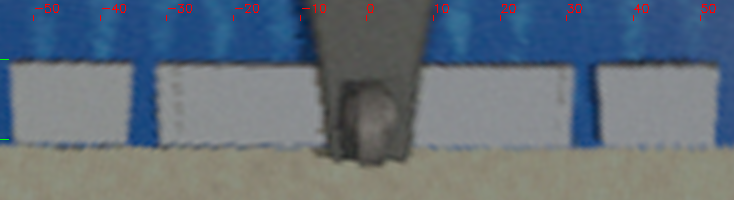

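```bash
cat >> h.py <<'E'
from scipy.spatial.transform import Rotation as Rn
PIV=np.array([.5604,.0066]); A0=79.0
def obs():
    from rig import get_obs
    o=get_obs();R=Rn.from_quat(o['tool_rot']).as_matrix()
    p=np.array(o['position']);y=np.degrees(np.arctan2(R[1,1],R[0,1]))
    g=p+R[:,2]*.164
    d=g[:2]-PIV
    print("t",round(o['time'],2),"tcp",np.round(p,4),"grasp",np.round(g,4),"yaw_y",round(y,2),"r",round(np.hypot(*d),4),"ang",round(np.degrees(np.arctan2(d[1],d[0]))-A0,2),"F",np.round(o['ft_force'],2),"M",np.round(o['moment'],2),"w",round(o['grip_width'],4), "tilt",np.round(R[:,2],4))
    return o,R,p
def to(R,p,grasp,yaw,p0=None):
    """tool-frame row for world grasp point and jaw yaw(deg)"""
    y0=np.degrees(np.arctan2(R[1,1],R[0,1]))
    tgt=np.array(grasp)+[0,0,.164]
    turn=-((yaw-y0+180)%360-180)
    return np.r_[R.T@(tgt-p),np.radians(turn)]
def arc(a,r,z): # a: deg relative to middle notch (neg=clockwise)
    t=np.radians(A0+a);return [PIV[0]+r*np.cos(t),PIV[1]+r*np.sin(t),z],A0+a-90
E
python3 - <<'E'
from h import *
o,R,p=obs()
g,y=arc(0,.142,.30)
print(to(R,p,g,y), R.round(3))
E
```

```text
t 0.1 tcp [ 0.279  -0.5589  0.4039] grasp [ 0.2789 -0.5586  0.2399] yaw_y -63.48 r 0.6315 ang -195.48 F [ 0.46 -0.3   0.25] M [-0.03  0.04 -0.05] w 0.0871 tilt [-6.0e-04  1.9e-03 -1.0e+00]
[ 0.59080528 -0.49314226 -0.05897934 -0.91601556] [[ 0.895  0.446 -0.001]
 [ 0.446 -0.895  0.002]
 [ 0.    -0.002 -1.   ]]
```

Emit:
{"name": "servo_tool", "arguments": {
  "steps": [0.087,0,0,-0.06,0,0.087,0.05,-0.04,-0.06,-0.08,0.087,0.1,-0.08,-0.06,-0.16,0.087,0.15,-0.12,-0.06,-0.25,0.087,0.2,-0.165,-0.06,-0.33,0.087,0.25,-0.21,-0.06,-0.42,0.087,0.295,-0.25,-0.06,-0.5,0.087,0.345,-0.29,-0.06,-0.58,0.087,0.395,-0.33,-0.06,-0.66,0.087,0.445,-0.37,-0.06,-0.74,0.087,0.49,-0.41,-0.06,-0.82,0.087,0.54,-0.45,-0.06,-0.916]
}}

```text
time: 1.6
position: [0.5552, 0.0724, 0.4644]
tool_rot: [0.771, 0.637, -0.0, -0.0]
ft_force: [-0.4, -1.6, -0.1]
grip_width: 0.0872
```

```bash
python3 - <<'E'
from h import *
o,R,p=obs()
g,y=arc(0,.142,.30);print(to(R,p,g,y))
g,y=arc(0,.142,.14);print(to(R,p,g,y))
E
```

```text
t 1.6 tcp [0.5552 0.0724 0.4644] grasp [0.5551 0.0723 0.3004] yaw_y -10.81 r 0.0659 ang 15.57 F [-0.45 -1.61 -0.11] M [-0.04 -0.18 -0.06] w 0.0872 tilt [-6.e-04 -2.e-04 -1.e+00]
[0.07835907 0.01787868 0.00040299 0.00327822]
[0.07841417 0.01795923 0.16040296 0.00327822]
```

Emit:
{"name": "servo_tool", "arguments": {
  "steps": [0.087,0.04,0.01,0,0,0.087,0.065,0.0144,0,0,0.087,0.065,0.0144,0,0,0.087,0.065,0.0144,0,0]
}}

```text
time: 2.1
position: [0.5811, 0.1309, 0.4643]
tool_rot: [0.772, 0.636, -0.001, -0.0]
ft_force: [0.2, 0.7, -0.6]
grip_width: 0.0869
```

```bash
python3 - <<'E'
from h import *
import rig
o,R,p=obs()
g,y=arc(0,.142,.30);print(to(R,p,g,y))
g,y=arc(0,.142,.14);print(to(R,p,g,y))
for n in("scene","top"): cv2.imwrite(f"pics/{n}1.png",rig.camera(n)["pixels"])
a=cv2.imread("pics/top1.png")[140:340,200:460];b=cv2.imread("pics/scene1.png")[100:330,230:430]
cv2.imwrite("pics/top1z.png",cv2.resize(a,None,fx=3,fy=3));cv2.imwrite("pics/scene1z.png",cv2.resize(b,None,fx=2.6,fy=2.6))
E
```

```text
t 2.1 tcp [0.5811 0.1309 0.4643] grasp [0.5808 0.1308 0.3003] yaw_y -11.0 r 0.1258 ang 1.65 F [ 0.24  0.67 -0.57] M [-0.04 -0.04  0.04] w 0.0869 tilt [-1.4e-03 -7.0e-04 -1.0e+00]
[ 1.60756980e-02  3.43048880e-03  2.69562052e-04 -8.61570211e-06]
[ 1.62263206e-02  3.62785486e-03  1.60269369e-01 -8.61570211e-06]
```

View pics/top1z.png

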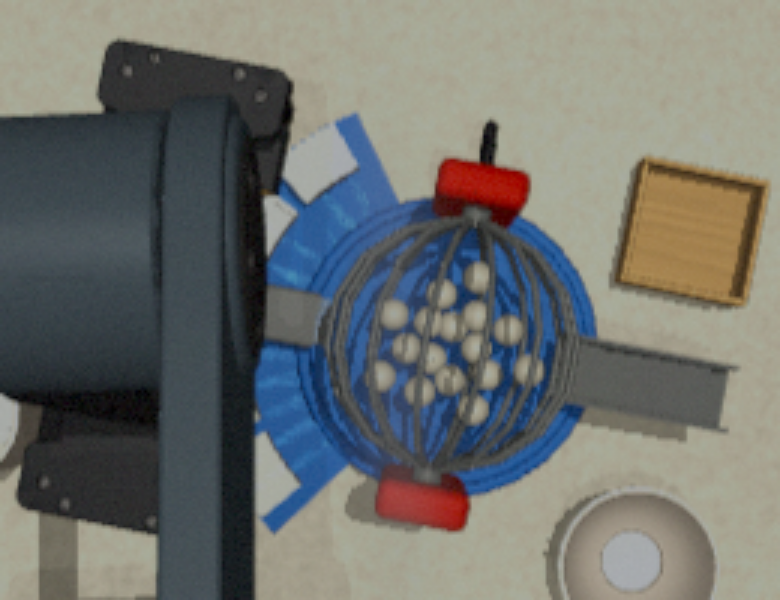

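View pics/scene1z.png

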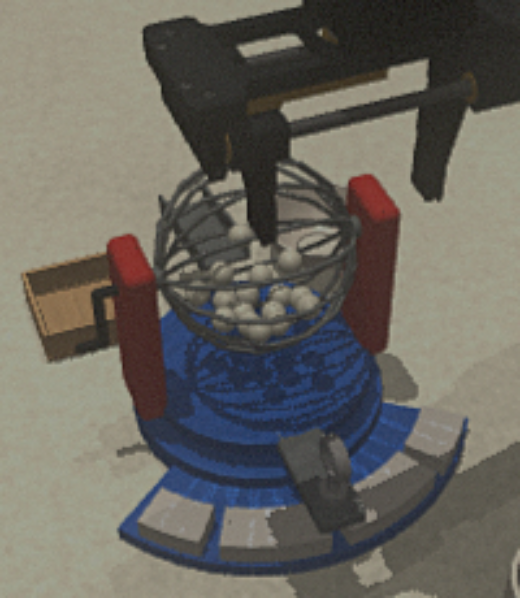

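Emit:
{"name": "servo_tool", "arguments": {
  "steps": [0.087,0.0162,0.0036,0.0,0,0.087,0.0162,0.0036,0.04,0,0.087,0.0162,0.0036,0.09,0,0.07,0.0162,0.0036,0.14,0,0.06,0.0162,0.0036,0.16,0,0.06,0.0162,0.0036,0.16,0,0.06,0.0162,0.0036,0.16,0,0.06,0.0162,0.0036,0.16,0]
}}

```text
time: 3.2
position: [0.5887, 0.1467, 0.3064]
tool_rot: [0.772, 0.636, 0.001, 0.001]
ft_force: [0.6, 1.7, -0.1]
grip_width: 0.0603
```

```bash
python3 - <<'E'
from h import *
import rig
o,R,p=obs()
g,y=arc(0,.142,.093);print(to(R,p,g,y))
b=rig.camera("scene")["pixels"][120:330,230:430]
cv2.imwrite("pics/scene2z.png",cv2.resize(b,None,fx=2.8,fy=2.8))
E
```

```text
t 3.2 tcp [0.5887 0.1467 0.3064] grasp [0.5893 0.1467 0.1424] yaw_y -11.01 r 0.1431 ang -0.63 F [ 0.59  1.71 -0.11] M [-0.03 -0.11 -0.02] w 0.0603 tilt [ 3.3e-03  3.0e-04 -1.0e+00]
[-9.65144726e-04 -1.21253227e-03  4.93836011e-02 -9.35060332e-05]
```

View pics/scene2z.png

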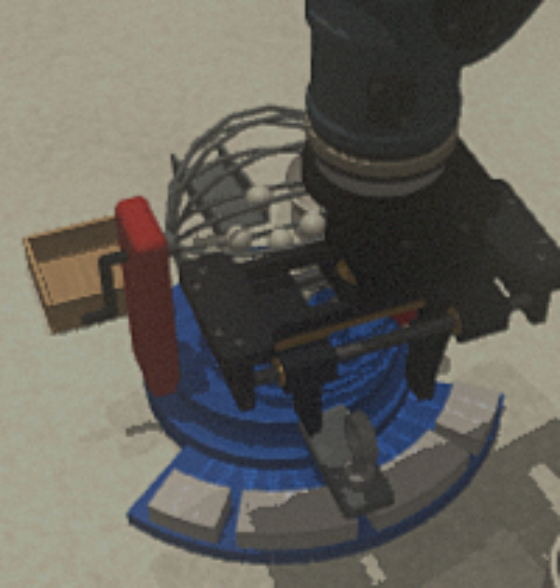

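Emit:
{"name": "servo_tool", "arguments": {
  "steps": [0.06,-0.001,-0.001,0.02,0,0.06,-0.001,-0.001,0.04,0,0.05,-0.001,-0.001,0.048,0,0.05,-0.001,-0.001,0.048,0,0.05,-0.001,-0.001,0.048,0]
}}

```text
time: 3.88
position: [0.5873, 0.1458, 0.2576]
tool_rot: [0.772, 0.636, 0.001, 0.001]
ft_force: [0.1, -0.5, -0.4]
grip_width: 0.0507
```

```bash
python3 - <<'E'
from h import *
import rig
o,R,p=obs()
g,y=arc(0,.142,.093);print(to(R,p,g,y))
b=rig.camera("scene")["pixels"][120:330,230:430]
cv2.imwrite("pics/scene3z.png",cv2.resize(b,None,fx=2.8,fy=2.8))
E
```

```text
t 3.88 tcp [0.5873 0.1458 0.2576] grasp [0.5876 0.1458 0.0936] yaw_y -11.0 r 0.1419 ang -0.05 F [ 0.12 -0.55 -0.39] M [-0.01 -0.06  0.01] w 0.0507 tilt [ 1.7e-03  1.0e-04 -1.0e+00]
[ 1.94879258e-04  1.55770167e-04  6.25166451e-04 -1.69478043e-05]
```

View pics/scene3z.png

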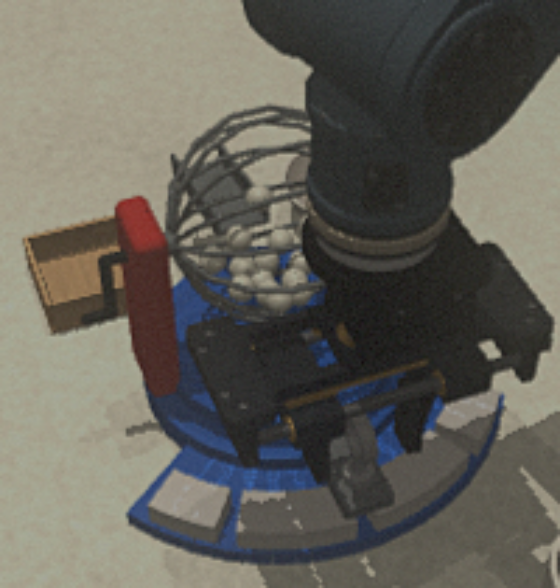

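Emit:
{"name": "servo_tool", "arguments": {
  "steps": [0.03,0,0,0,0,0.016,0,0,0,0,0.013,0,0,0,0,0.01,0,0,0,0,0.008,0,0,0,0,0.006,0,0,0,0],
  "force": 5
}}

```text
time: 4.68
position: [0.5871, 0.1458, 0.2568]
tool_rot: [0.772, 0.636, 0.0, 0.0]
ft_force: [0.7, -0.0, -0.4]
grip_width: 0.01
```

```bash
python3 - <<'E'
from h import *
o,R,p=obs()
E
```

```text
t 4.67 tcp [0.5871 0.1458 0.2568] grasp [0.5872 0.1457 0.0928] yaw_y -10.99 r 0.1417 ang 0.08 F [ 0.72 -0.05 -0.35] M [-0.06 -0.24  0.09] w 0.01 tilt [ 8.e-04 -1.e-04 -1.e+00]
```

Emit:
{"name": "servo_tool", "arguments": {
  "steps": [0.005,0,0,0,0,0.005,0,0,0,0,0.005,0,0,-0.003,0,0.005,0,0,-0.006,0,0.005,0,0,-0.009,0,0.005,0,0,-0.011,0,0.005,0,0,-0.011,0,0.005,0,0,-0.011,0],
  "force": 25
}}

```text
time: 5.68
position: [0.5865, 0.1459, 0.2675]
tool_rot: [0.772, 0.636, -0.0, -0.0]
ft_force: [1.6, 0.9, -9.0]
grip_width: 0.0098
```

```bash
python3 - <<'E'
from h import *
import rig
o,R,p=obs()
b=rig.camera("scene")["pixels"][200:330,280:420]
cv2.imwrite("pics/scene4z.png",cv2.resize(b,None,fx=4,fy=4))
E
```

```text
t 5.67 tcp [0.5865 0.1459 0.2675] grasp [0.5863 0.1459 0.1035] yaw_y -11.0 r 0.1417 ang 0.46 F [ 1.56  0.86 -9.01] M [ 0.18 -0.36  0.21] w 0.0098 tilt [-1.2e-03  1.0e-04 -1.0e+00]
```

View pics/scene4z.png

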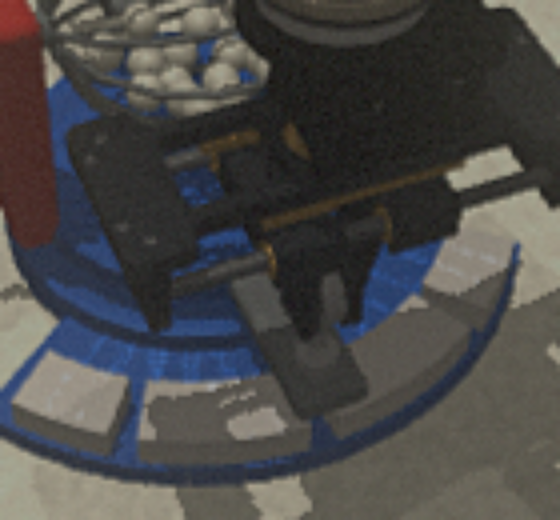

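```bash
cat >> h.py <<'E'
def arcrows(R,p,degs,dz=0):
    g=p[:2]+R[:2,2]*.164-PIV
    for d in degs:
        t=np.radians(d);c,s=np.cos(t),np.sin(t)
        dd=np.array([c*g[0]-s*g[1]-g[0],s*g[0]+c*g[1]-g[1],0])
        v=R.T@dd; print(d,np.round(v,4).tolist()[:2],round(-t,4))
E
python3 - <<'E'
from h import *
o,R,p=obs()
arcrows(R,p,[-1,-3,-6,-9,-12,-15,-18,-21,-24,-26.5,-28.5])
E
```

```text
t 5.72 tcp [0.5865 0.1459 0.2675] grasp [0.5863 0.1459 0.1035] yaw_y -11.0 r 0.1417 ang 0.47 F [ 0.88  0.96 -9.93] M [ 0.16 -0.31  0.13] w 0.0095 tilt [-1.3e-03  1.0e-04 -1.0e+00]
-1 [-0.0, 0.0025] 0.0175
-3 [-0.0001, 0.0074] 0.0524
-6 [-0.0007, 0.0148] 0.1047
-9 [-0.0016, 0.0222] 0.1571
-12 [-0.0029, 0.0295] 0.2094
-15 [-0.0045, 0.0367] 0.2618
-18 [-0.0066, 0.0438] 0.3142
-21 [-0.009, 0.0509] 0.3665
-24 [-0.0118, 0.0577] 0.4189
-26.5 [-0.0144, 0.0633] 0.4625
-28.5 [-0.0166, 0.0677] 0.4974
```

Emit:
{"name": "servo_tool", "arguments": {
  "steps": [0.005,0,0.0025,0,0.0175,0.005,-0.0001,0.0074,0,0.0524,0.005,-0.0007,0.0148,0,0.1047,0.005,-0.0016,0.0222,0,0.1571,0.005,-0.0029,0.0295,0,0.2094,0.005,-0.0029,0.0295,0,0.2094]
}}

```text
time: 6.48
position: [0.616, 0.137, 0.2677]
tool_rot: [0.834, 0.551, 0.0, 0.0]
ft_force: [1.7, 1.1, -8.0]
grip_width: 0.01
```

```bash
python3 - <<'E'
from h import *
o,R,p=obs()
arcrows(R,p,[-2,-4,-7,-10,-13,-15,-16,-17,-18])
E
```

```text
t 6.47 tcp [0.616  0.137  0.2677] grasp [0.6162 0.137  0.1037] yaw_y -23.07 r 0.1419 ang -12.15 F [ 1.75  1.08 -7.96] M [ 0.2  -0.34  0.02] w 0.01 tilt [ 1.e-03  2.e-04 -1.e+00]
-2 [-0.0001, 0.005] 0.0349
-4 [-0.0004, 0.0099] 0.0698
-7 [-0.0011, 0.0173] 0.1222
-10 [-0.0022, 0.0246] 0.1745
-13 [-0.0037, 0.0319] 0.2269
-15 [-0.0049, 0.0367] 0.2618
-16 [-0.0055, 0.0391] 0.2793
-17 [-0.0063, 0.0415] 0.2967
-18 [-0.007, 0.0438] 0.3142
```

Emit:
{"name": "servo_tool", "arguments": {
  "steps": [0.005,-0.0001,0.005,0,0.0349,0.005,-0.0004,0.0099,0,0.0698,0.005,-0.0011,0.0173,0,0.1222,0.005,-0.0022,0.0246,0,0.1745,0.005,-0.0037,0.0319,0,0.2269,0.005,-0.0055,0.0391,0,0.2793,0.005,-0.0063,0.0415,0,0.2967,0.005,-0.0063,0.0415,0,0.2967,0.005,-0.0063,0.0415,0,0.2967]
}}

```text
time: 7.6
position: [0.6514, 0.1154, 0.268]
tool_rot: [0.906, 0.423, 0.001, 0.0]
ft_force: [3.3, 2.4, -9.5]
grip_width: 0.0093
```

```bash
python3 - <<'E'
from h import *
import rig
o,R,p=obs()
im=rig.camera("top")["pixels"];cv2.imwrite("pics/top5.png",im)
cv2.imwrite("pics/top5z.png",cv2.resize(im[150:340,240:460],None,fx=3.3,fy=3.1))
b=rig.camera("scene")["pixels"][180:330,250:420]
cv2.imwrite("pics/scene5z.png",cv2.resize(b,None,fx=4,fy=4))
E
```

```text
t 7.6 tcp [0.6514 0.1154 0.268 ] grasp [0.6517 0.1154 0.104 ] yaw_y -39.99 r 0.142 ang -28.99 F [ 3.3   2.43 -9.54] M [ 0.4  -0.67  0.04] w 0.0093 tilt [ 1.7e-03  1.0e-04 -1.0e+00]
```

View pics/top5z.png

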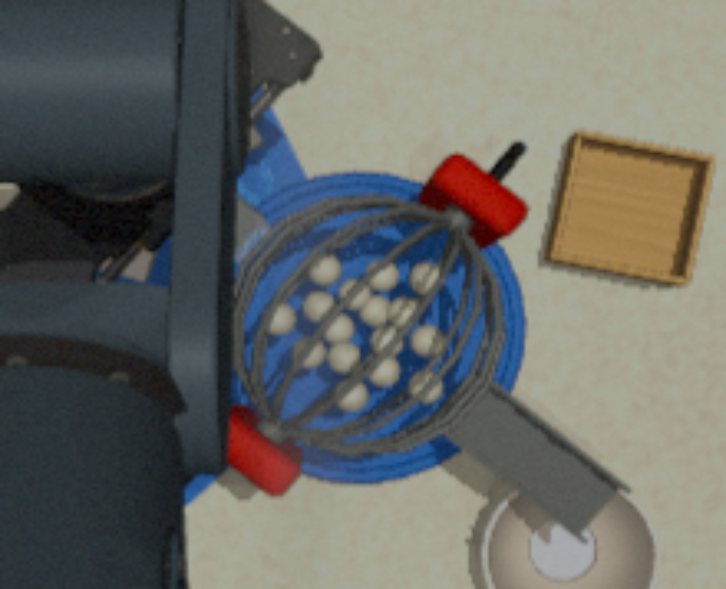

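View pics/scene5z.png

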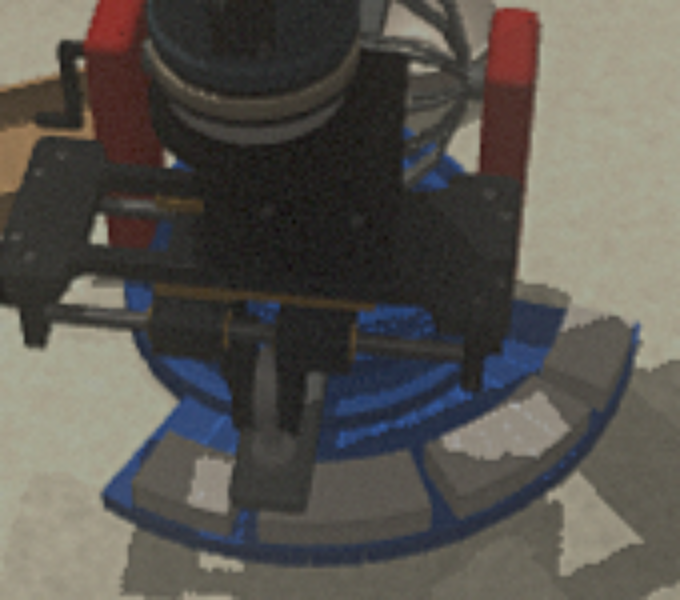

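Emit:
{"name": "servo_tool", "arguments": {
  "steps": [0.005,0.0005,0,0.001,0,0.005,0.0005,0,0.002,0,0.005,0.0005,0,0.002,0]
}}

```text
time: 8.07
position: [0.6514, 0.1157, 0.2658]
tool_rot: [0.906, 0.423, 0.0, 0.0]
ft_force: [3.3, 1.6, -8.5]
grip_width: 0.0092
```

```bash
python3 - <<'E'
from h import *
o,R,p=obs()
E
```

```text
t 8.07 tcp [0.6514 0.1157 0.2658] grasp [0.6514 0.1156 0.1018] yaw_y -39.99 r 0.142 ang -28.86 F [ 3.28  1.56 -8.46] M [ 0.35 -0.59  0.02] w 0.0092 tilt [ 2.e-04 -1.e-04 -1.e+00]
```

Emit:
{"name": "servo_tool", "arguments": {
  "steps": [0.005,0,0,0.0005,0,0.01,0,0,0.0005,0,0.013,0,0,0.0005,0,0.015,0,0,0.0005,0,0.015,0,0,0.0005,0],
  "force": 10
}}

```text
time: 8.7
position: [0.6513, 0.1155, 0.2659]
tool_rot: [0.906, 0.423, 0.0, 0.0]
ft_force: [0.8, -0.3, -0.2]
grip_width: 0.0149
```

```bash
python3 - <<'E'
from h import *
import rig
o,R,p=obs()
arcrows(R,p,[-.3,-.6,-.9,-1.2,-1.5])
b=rig.camera("scene")["pixels"];cv2.imwrite("pics/scene6.png",b)
cv2.imwrite("pics/scene6z.png",cv2.resize(b[240:320,270:370],None,fx=6,fy=6))
E
```

```text
t 8.7 tcp [0.6513 0.1155 0.2659] grasp [0.6513 0.1154 0.1019] yaw_y -40.0 r 0.1418 ang -28.87 F [ 0.77 -0.35 -0.16] M [-0.03  0.02 -0.04] w 0.0149 tilt [ 2.e-04 -3.e-04 -1.e+00]
-0.3 [-0.0, 0.0007] 0.0052
-0.6 [-0.0, 0.0015] 0.0105
-0.9 [-0.0, 0.0022] 0.0157
-1.2 [-0.0, 0.003] 0.0209
-1.5 [-0.0, 0.0037] 0.0262
```

View pics/scene6z.png

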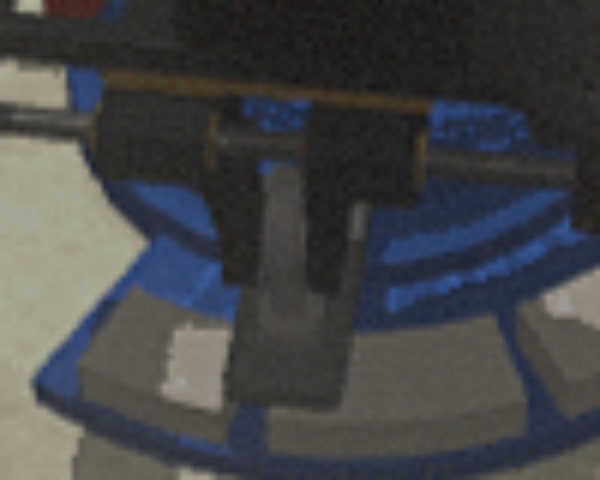

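Emit:
{"name": "servo_tool", "arguments": {
  "steps": [0.015,0,0.0012,0,0.008,0.015,0,0.0022,0,0.0157,0.015,0,0.0032,0,0.022,0.015,0,0.0042,0,0.03,0.015,0,0.005,0,0.035]
}}

```text
time: 9.38
position: [0.6543, 0.1132, 0.2651]
tool_rot: [0.914, 0.406, -0.001, -0.001]
ft_force: [-2.6, 4.4, 1.3]
grip_width: 0.015
```

```bash
cat >> h.py <<'E'
def look(tag):
    import rig
    o,R,p=obs();F=np.array(o['ft_force']);print("tool-frame F",np.round(R.T@F,2))
    b=rig.camera("scene")["pixels"];cv2.imwrite(f"pics/scene{tag}.png",b)
    cv2.imwrite(f"pics/scene{tag}z.png",cv2.resize(b[235:315,260:360],None,fx=6,fy=6))
    arcrows(R,p,[-.4,-.8,-1.2,-1.6,-2])
E
python3 -c "
from h import *
look('7')"
```

```text
t 9.38 tcp [0.6543 0.1132 0.2651] grasp [0.6537 0.1135 0.1011] yaw_y -42.03 r 0.1419 ang -30.12 F [-2.63  4.37  1.25] M [0.62 0.6  0.04] w 0.015 tilt [-0.0034  0.0016 -1.    ]
tool-frame F [ 1.49 -4.88 -1.24]
-0.4 [0.0, 0.001] 0.007
-0.8 [0.0, 0.002] 0.014
-1.2 [0.0, 0.003] 0.0209
-1.6 [0.0, 0.004] 0.0279
-2 [-0.0, 0.005] 0.0349
```

View pics/scene7z.png

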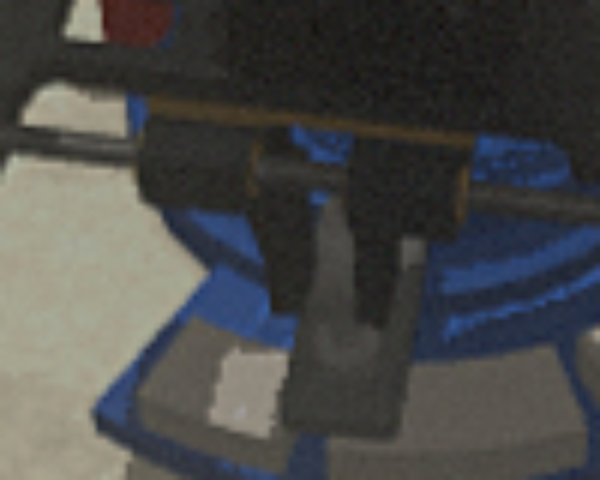

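Emit:
{"name": "servo_tool", "arguments": {
  "steps": [0.015,0,0.0007,0,0.005,0.015,0,0.0014,0,0.01]
}}

```text
time: 9.68
position: [0.6559, 0.1117, 0.2649]
tool_rot: [0.916, 0.402, -0.001, -0.001]
ft_force: [-3.3, 3.4, -0.4]
grip_width: 0.0149
```

```bash
python3 -c "
from h import *
look('8')"
```

```text
t 9.68 tcp [0.6559 0.1117 0.2649] grasp [0.6556 0.1118 0.1009] yaw_y -42.6 r 0.1419 ang -31.13 F [-3.26  3.43 -0.35] M [0.61 0.44 0.04] w 0.0149 tilt [-1.6e-03  6.0e-04 -1.0e+00]
tool-frame F [ 0.32 -4.72  0.36]
-0.4 [0.0, 0.001] 0.007
-0.8 [0.0, 0.002] 0.014
-1.2 [-0.0, 0.003] 0.0209
-1.6 [-0.0, 0.004] 0.0279
-2 [-0.0, 0.005] 0.0349
```

View pics/scene8z.png

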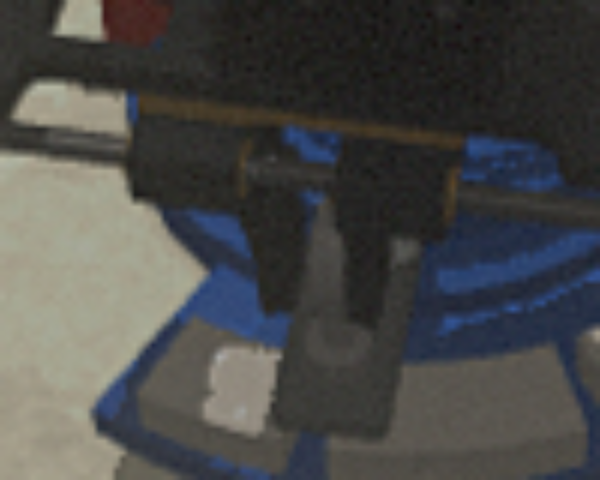

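Emit:
{"name": "servo_tool", "arguments": {
  "steps": [0.015,0,0.0007,0,0.005,0.015,0,0.0007,0,0.005]
}}

```text
time: 9.98
position: [0.6564, 0.1112, 0.2649]
tool_rot: [0.917, 0.4, -0.0, -0.0]
ft_force: [-2.8, 3.8, -1.0]
grip_width: 0.0155
```

```bash
python3 -c "
from h import *
look('9')"
```

```text
t 9.97 tcp [0.6564 0.1112 0.2649] grasp [0.6563 0.1113 0.1009] yaw_y -42.86 r 0.1419 ang -31.48 F [-2.78  3.83 -0.97] M [0.6  0.5  0.05] w 0.0155 tilt [-1.2e-03  3.0e-04 -1.0e+00]
tool-frame F [ 0.92 -4.64  0.97]
-0.4 [0.0, 0.001] 0.007
-0.8 [-0.0, 0.002] 0.014
-1.2 [-0.0, 0.003] 0.0209
-1.6 [-0.0, 0.004] 0.0279
-2 [-0.0001, 0.005] 0.0349
```

View pics/scene9z.png

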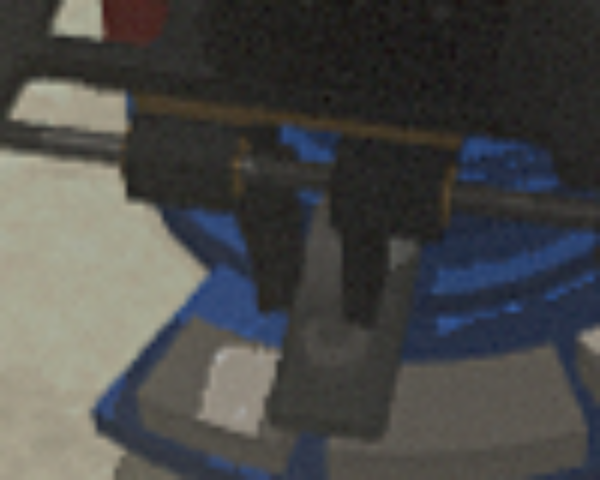

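Emit:
{"name": "servo_tool", "arguments": {
  "steps": [0.015,0,0.0007,0,0.005,0.015,0,0.0014,0,0.01,0.015,0,0.0014,0,0.01]
}}

```text
time: 10.4
position: [0.6588, 0.1093, 0.266]
tool_rot: [0.919, 0.395, 0.001, 0.001]
ft_force: [0.3, 0.0, 0.3]
grip_width: 0.015
```

```bash
python3 -c "
from h import *
look('10')"
```

```text
t 10.4 tcp [0.6588 0.1093 0.266 ] grasp [0.6593 0.1092 0.102 ] yaw_y -43.46 r 0.1425 ang -32.96 F [0.27 0.04 0.34] M [-0.01  0.01  0.  ] w 0.015 tilt [ 3.3e-03 -9.0e-04 -1.0e+00]
tool-frame F [ 0.21  0.17 -0.34]
-0.4 [-0.0, 0.001] 0.007
-0.8 [-0.0, 0.002] 0.014
-1.2 [-0.0001, 0.003] 0.0209
-1.6 [-0.0001, 0.004] 0.0279
-2 [-0.0001, 0.005] 0.0349
```

View pics/scene10z.png

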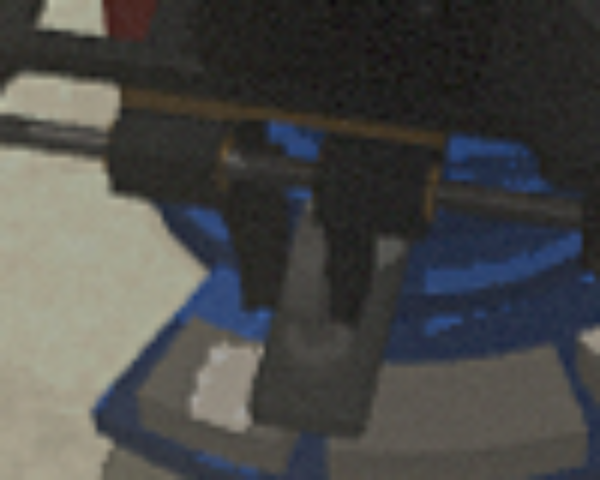

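Emit:
{"name": "servo_tool", "arguments": {
  "steps": [0.025,0,0,0,0,0.04,0,0,0,0,0.05,0,0,0,0,0.05,0,0,-0.03,0,0.05,0,0,-0.07,0,0.05,0,0,-0.09,0,0.05,0,0,-0.09,0]
}}

```text
time: 11.32
position: [0.6583, 0.1102, 0.3574]
tool_rot: [0.919, 0.395, 0.002, 0.001]
ft_force: [0.6, -0.6, -0.3]
grip_width: 0.0501
```

```bash
python3 -c "
from h import *
look('11')
b=cv2.imread('pics/scene11.png')
cv2.imwrite('pics/scene11z.png',cv2.resize(b[210:320,240:370],None,fx=5,fy=5,interpolation=cv2.INTER_CUBIC))
for a in (-32,-33,-34):
  for z in (.09,.098):
    print(a,z,proj('scene',[arc(a,.14,z)[0]]))"
```

```text
t 11.32 tcp [0.6583 0.1102 0.3574] grasp [0.6591 0.1102 0.1934] yaw_y -43.43 r 0.143 ang -32.6 F [ 0.56 -0.64 -0.3 ] M [-0.04  0.    0.02] w 0.0501 tilt [ 0.0047 -0.     -1.    ]
tool-frame F [-0.08  0.84  0.31]
-0.4 [-0.0, 0.001] 0.007
-0.8 [-0.0, 0.002] 0.014
-1.2 [-0.0, 0.003] 0.0209
-1.6 [-0.0001, 0.004] 0.0279
-2 [-0.0001, 0.005] 0.0349
-32 0.09 [[313.04991579 279.39982583]]
-32 0.098 [[312.89144106 276.3640912 ]]
-33 0.09 [[311.61622971 279.18110863]]
-33 0.098 [[311.44701645 276.14509276]]
-34 0.09 [[310.18975726 278.9428942 ]]
-34 0.098 [[310.00987621 275.90656354]]
```

View pics/scene11z.png

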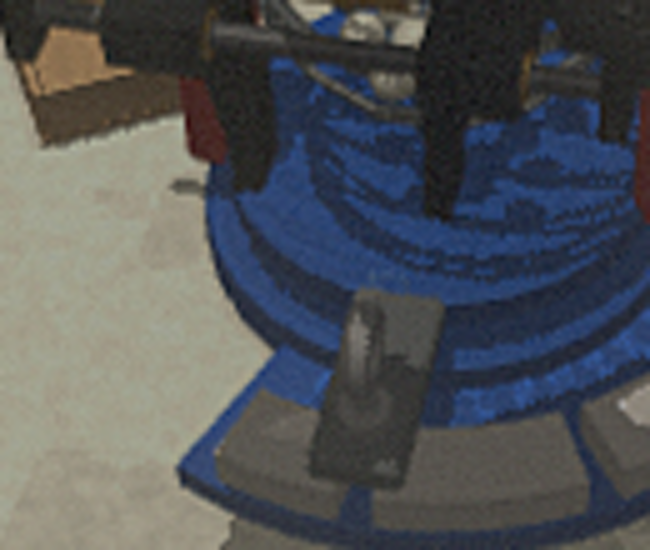

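```bash
cat > ov.py <<'E'
from h import *
def ring(a,z,s):
    t=np.radians(A0+a);e=np.array([np.cos(t),np.sin(t),0]);c=np.array([*PIV,0])+.14*e+[0,0,z]
    k=np.array([-e[1],e[0],0]);ph=np.linspace(0,2*np.pi,60)
    return [c+s*.005*k+ r*(np.cos(q)*e+np.sin(q)*np.array([0,0,1])) for r in(.016,.010) for q in ph]
def draw(im,a,z,x0,y0,w,h,f):
    o=cv2.resize(im[y0:y0+h,x0:x0+w],None,fx=f,fy=f,interpolation=cv2.INTER_CUBIC);o=cv2.convertScaleAbs(o,alpha=1.8)
    for s,c in((-1,(0,255,0)),(1,(0,0,255))):
        for u in proj('scene',ring(a,z,s)):
            cv2.circle(o,tuple(int(v) for v in ((u+.5-[x0,y0])*f)),0,c,-1)
    return o
A=cv2.imread('pics/scene0.png');B=cv2.imread('pics/scene11.png')
r1=np.hstack([draw(A,0,.09,335,255,45,40,5.5),draw(A,0,.098,335,255,45,40,5.5),cv2.convertScaleAbs(cv2.resize(A[255:295,335:380],None,fx=5.5,fy=5.5),alpha=1.8)])
r2=np.hstack([draw(B,-32.3,.09,290,260,45,40,5.5),draw(B,-32.3,.098,290,260,45,40,5.5),cv2.convertScaleAbs(cv2.resize(B[260:300,290:335],None,fx=5.5,fy=5.5),alpha=1.8)])
cv2.imwrite('pics/ov2.png',np.vstack([r1,r2]))
E
python3 ov.py
```

```text
(no output)
```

View pics/ov2.png

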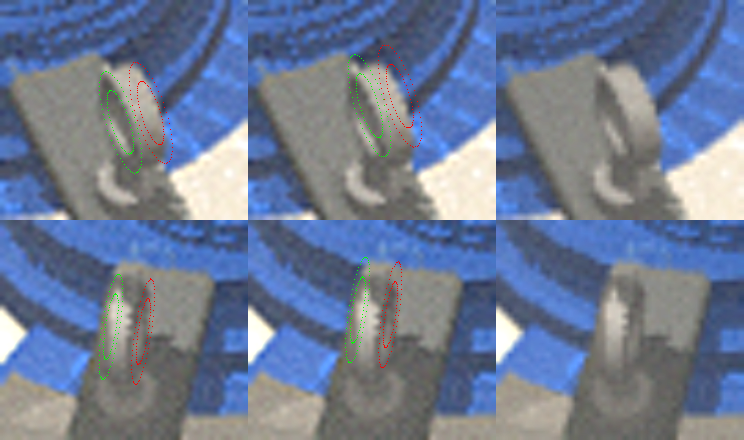

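```bash
cat >> ov.py <<'E'
rows=[]
for z in(.09,.098):
    rows.append(np.hstack([draw(B,a,z,290,260,45,40,5.5) for a in(-33.2,-34)]+[cv2.convertScaleAbs(cv2.resize(B[260:300,290:335],None,fx=5.5,fy=5.5),alpha=2.5)]))
cv2.imwrite('pics/ov3.png',np.vstack(rows))
E
python3 ov.py
python3 - <<'E'
from h import *
import rig
im=rig.camera("top")["pixels"];cv2.imwrite("pics/top12.png",im)
cv2.imwrite("pics/top12z.png",cv2.resize(im[150:340,240:460],None,fx=3.3,fy=3.1))
E
```

```text
(no output)
```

View pics/ov3.png

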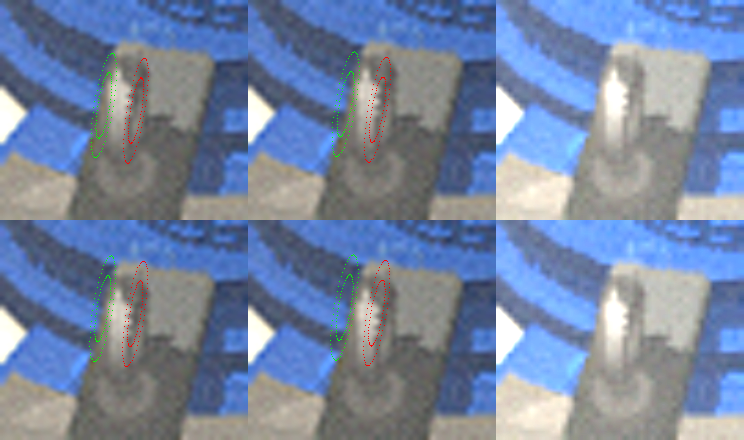

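View pics/top12z.png

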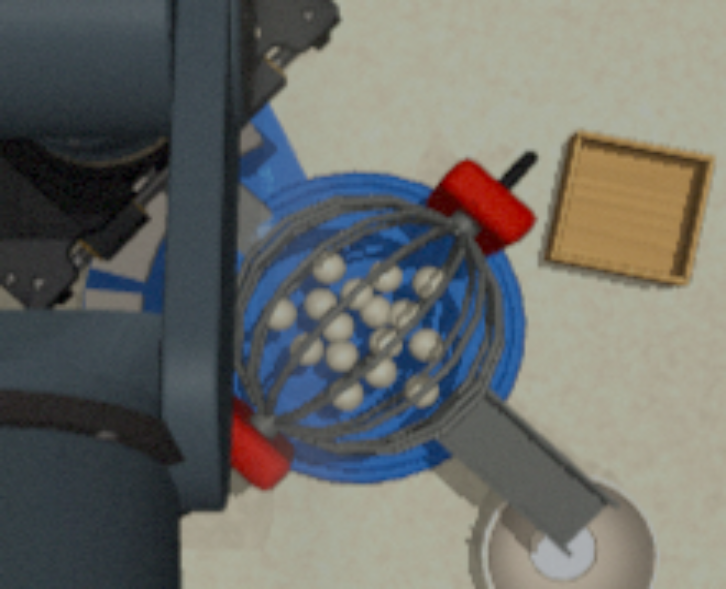

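```bash
python3 - <<'E'
from h import *
for nm,u,z in [("chute0",zt(664,372),.068),("chute5",(240+605/3.3,150+513/3.1),.068),("chute12",(240+591/3.3,150+530/3.1),.068),
 ("axle0",zt(393,170),.151),("axle5",(240+459/3.3,150+217/3.1),.151),("axle12",(240+466/3.3,150+223/3.1),.151),
 ("axle0b",zt(340,455),.151),("axle5b",(240+272/3.3,150+430/3.1),.151),("axle12b",(240+264/3.3,150+423/3.1),.151)]:
    d=back("top",u,z)[:2]-PIV;print(nm,d.round(4),np.degrees(np.arctan2(d[1],d[0])).round(2),np.hypot(*d).round(4))
E
```

```text
chute0 [-0.0313 -0.1625] -100.91 0.1655
chute5 [-0.107 -0.13 ] -129.46 0.1683
chute12 [-0.1167 -0.1224] -133.63 0.1691
axle0 [ 0.0711 -0.0136] -10.85 0.0724
axle5 [ 0.0571 -0.0463] -39.04 0.0735
axle12 [ 0.0539 -0.0497] -42.7 0.0733
axle0b [-0.0698  0.0133] 169.24 0.0711
axle5b [-0.0549  0.0468] 139.56 0.0722
axle12b [-0.0512  0.0508] 135.27 0.0721
```

Emit:
{"name": "servo_tool", "arguments": {
  "steps": [0.05,0,0,0.03,0,0.05,0,0,0.055,0,0.05,0,0,0.065,0,0.04,0,0,0.066,0,0.025,0,0,0.066,0,0.015,0,0,0.066,0,0.006,0,0,0.066,0,0.002,0,0,0.066,0,0.002,0,0,0.066,0],
  "force": 4
}}

```text
time: 12.55
position: [0.6578, 0.1101, 0.2895]
tool_rot: [0.919, 0.395, 0.0, 0.0]
ft_force: [-0.3, -0.3, 0.4]
grip_width: 0.0041
```

```bash
python3 -c "
from h import *
look('13')"
```

```text
t 12.55 tcp [0.6578 0.1101 0.2895] grasp [0.6578 0.1101 0.1255] yaw_y -43.43 r 0.1421 ang -32.27 F [-0.34 -0.26  0.44] M [0.01 0.   0.01] w 0.0041 tilt [ 3.e-04 -0.e+00 -1.e+00]
tool-frame F [-0.42 -0.06 -0.44]
-0.4 [-0.0, 0.001] 0.007
-0.8 [-0.0, 0.002] 0.014
-1.2 [-0.0, 0.003] 0.0209
-1.6 [-0.0, 0.004] 0.0279
-2 [-0.0001, 0.005] 0.0349
```

Emit:
{"name": "servo_tool", "arguments": {
  "steps": [0.004,0,0,-0.02,0,0.004,0,0,-0.06,0,0.03,0,0,-0.11,0,0.05,0,0,-0.16,0,0.05,0.05,0,-0.18,0,0.05,0.1,0,-0.18,0,0.05,0.13,0,-0.18,0,0.05,0.13,0,-0.18,0,0.05,0.13,0,-0.18,0,0.05,0.13,0,-0.18,0]
}}

```text
time: 13.85
position: [0.7466, 0.2034, 0.4695]
tool_rot: [0.919, 0.395, -0.0, 0.0]
ft_force: [0.1, 0.3, -0.1]
grip_width: 0.0499
```

```bash
python3 - <<'E'
from h import *
import rig
obs()
b=rig.camera("scene")["pixels"];t=rig.camera("top")["pixels"]
cv2.imwrite("pics/scene14.png",b);cv2.imwrite("pics/top14.png",t)
cv2.imwrite("pics/s14z.png",cv2.resize(b[140:330,220:420],None,fx=3,fy=3,interpolation=cv2.INTER_CUBIC))
cv2.imwrite("pics/t14z.png",cv2.resize(t[150:360,150:460],None,fx=2.5,fy=2.5,interpolation=cv2.INTER_CUBIC))
E
```

```text
t 13.85 tcp [0.7466 0.2034 0.4695] grasp [0.7465 0.2033 0.3055] yaw_y -43.5 r 0.2708 ang -32.41 F [ 0.06  0.29 -0.11] M [-0.03 -0.02 -0.03] w 0.0499 tilt [-7.e-04 -4.e-04 -1.e+00]
```

View pics/s14z.png

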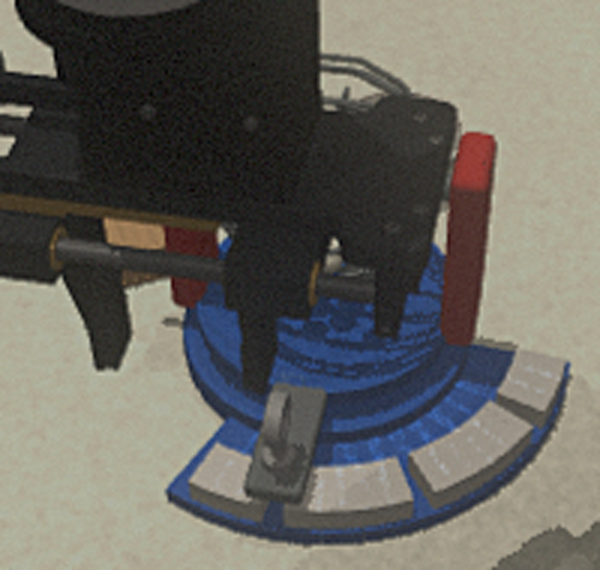

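View pics/t14z.png

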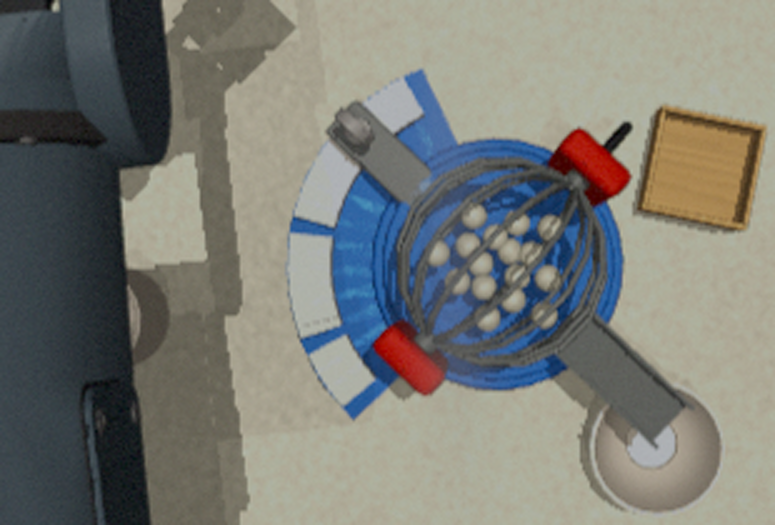

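```bash
cat > ov4.py <<'E'
exec(open('ov.py').read().split("A=cv2")[0])
B=cv2.imread('pics/scene14.png')
cv2.imwrite('pics/ov5.png',np.hstack([draw(B,-32.3,.09,290,260,45,45,5.5),draw(B,-32.3,.098,290,260,45,45,5.5),cv2.resize(B[260:305,290:335],None,fx=5.5,fy=5.5)]))
E
python3 ov4.py
```

```text
(no output)
```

View pics/ov5.png

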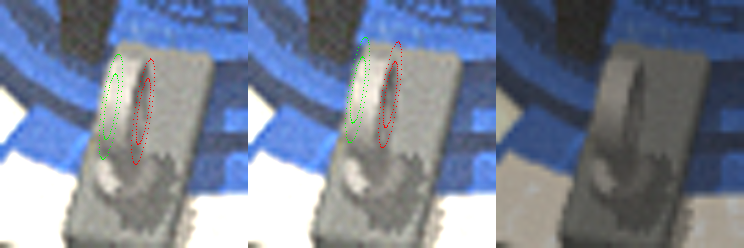

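```bash
python3 -c "
import rig;print(rig.hand_in())"
```

```text
the job is handed in; nothing more can be done
None
```

The cage is turned one notch clockwise, towards the bowl, and locked there with the pin home. I handed the job in at about 14 s, with the gripper well clear of the machine.

I pinched the ring, lifted it about 11 mm and swung the cage to about −29°. There I let the pin down onto the track and pushed the ring along in steps of about 1 mm with one finger, at about 5 N, until the force dropped to zero as the pin snapped in.

**Last checks:**
- **Pin home:** closing the fingertips at about 107 mm above the table met nothing, where a ring still riding on the track would reach about 114 mm. The camera overlay of the ring also matches the home height and not the raised one.
- **Position:** the chute is over the bowl in the top view.
- **Objects:** the bowl and tray look unmoved in the top view. The mug was mostly hidden behind the arm in the last pictures, so I did not check it, but the gripper never went near it.

**What disagreed:** the swivel angle came out between about −32° and −34° depending on the method: ring overlay about −32°, cage and chute about −33°, finger contact about −34°. It rests in the gap I saw at about −33°.

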